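# Lift the router table's insert plate out with its key and hold it

### The job

Draw the T-handled lifting key out of its holder block, put its foot down through the slot in the middle of the router table's insert plate until the collar rests on the plate, and give it a quarter turn so that the foot catches underneath. Then lift the plate straight up out of its opening on the key, keeping it level, and finish still holding it there by the key, steady and level over the opening and at least 6 cm clear of the table top, so that the ledge can be brushed out. Leave the jar and the tape measure where they are.

Things in the scene. Friction and masses are not known exactly. Their poses are not given: they have to be found in the camera images.
- table: Low benchtop router table, fixed in place: grey laminated top 210 mm (its x) by 250 mm (its y), upper face 60 mm above the bench, on two plywood runners; a 36 mm tall aluminium and wood fence stands on its far (+x) side (from 65 mm beyond the centre), a flush aluminium mitre track runs along the near side. Origin: centre of its underside, on the bench; z up.
- table_opening (a point): Centre of the rectangular opening in the router table, at the level of the upper face (60 mm above the bench). The opening is 114 mm (x) by 164 mm (y), 9 mm deep to a ledge that carries the plate; inside the ledge it is open down to the bench. Axes as the table's.
- plate: Pale aluminium insert plate with an engraved circle and dark corner screws, 110 mm (its x) by 160 mm (its y), 9 mm thick, about 0.4 kg, loose, lying on the ledge flush with the table top with 2 mm play all round. Origin: centre of its underside. z up.
- plate_slot (a point): Centre of the slot's mouth on the plate's upper face. The slot goes right through the middle of the plate, 50 mm long along the plate's y, 23 mm wide along its x. Axes as the plate's.
- key: Steel lifting key with a dark wooden T handle, 145 mm tall over all; about 0.16 kg, loose, standing upright in the holder with its collar resting on the block. Origin: on its axis, at the underside of its collar (a disc 56 mm in diameter, 9 mm thick). z runs up the shank to the handle; x runs along the handle bar, and along the foot bar as well.
- key_handle (a point): Centre of the key's handle bar, 112 mm above the underside of the collar. The bar is 90 mm long along the key's x, 20 mm across (y), 24 mm tall, with flat sides; shank below it 12 mm in diameter.
- key_foot (a point): Centre of the key's foot bar, 16 mm below the underside of the collar. The foot is 40 mm long along the key's x, 16 mm wide (y), 10 mm tall; a 10 mm round neck joins it to the collar, 11 mm from the underside of the collar to the top of the foot. With the collar resting on the plate the foot stands 2 mm below the plate's underside and can be turned either way.
- holder: Wooden holder block, 80 by 80 mm, 50 mm tall, screwed to the bench (fixed). Origin: centre of its underside. z up.
- holder_mouth (a point): Centre of the mouth of the upright round hole in the block's top, 50 mm above the bench: 46 mm in diameter, 40 mm deep. The foot of the key hangs in it.
- jar: Clear jar with a white lid, 68 mm in diameter, 100 mm tall, loose bystander. Origin: centre of its underside.
- tape: Grey tape measure, 38 by 86 by 68 mm tall, loose bystander. Origin: centre of its underside.

How it is judged:
On the way, in this order (a step that is already met when the one before it is completed fails the run):
1. the key is drawn out of the holder: its foot is above the block (z of key_foot in the frame of holder_mouth above 0.015 m), for 0.1 s.
2. the key's foot is through the slot and turned under the plate, the plate still lying on its ledge (z of key_foot in the frame of plate between -0.012 and -0.003 m and horizontal distance between key_foot and plate_slot below 0.015 m and angle between the x axis of key and the y axis of plate, either way round above 0.9 rad and z of plate in the frame of table_opening below -0.005 m), for 0.1 s.
At the end, for the whole second after the job is handed in: The plate hangs on the key's foot, the key is in the fingers, nothing else carries it: underside over 50 mm above the table top, centre within 60 mm of the opening's seen from above, tilt under 0.14 rad, slower than 0.03 m/s and 0.5 rad/s, through the last second (z of plate in the frame of table_opening above 0.05 m and horizontal distance between plate and table_opening below 0.06 m and angle between plate's own z axis and vertical below 0.14 rad and linear speed of plate below 0.03 m/s and angular speed of plate below 0.5 rad/s and z of key_foot in the frame of plate below -0.003 m and contact force between plate and key above 1 N and contact force between the fingers and key above 2 N and contact force between each of plate, key and table below 0.1 N and contact force between plate and the arm below 0.1 N and contact force between plate and the fingers below 0.1 N); the arm keeps its last pose, push and grip.
It fails at once if the plate is tipped more than 0.3 rad (17 degrees) (angle between plate's own z axis and vertical above 0.3 rad).
It fails at once if the jar or the tape measure is moved more than 30 mm (distance of any of jar, tape from where it was at the start of the episode above 0.03 m).
It also fails if it takes over 54 s, if anything falls off the work surface, if the arm or the gripper's body presses on something with over 40 N, if the wrist force passes 120 N, or if a joint passes its speed limit or range.

### The arm

A 7-joint arm with a two-finger parallel gripper is mounted at the origin on the work surface; the furniture and walls round the work are solid. World frame = base frame: x ahead of the robot, y to its left, z up, the work surface at z = 0. Lengths are in m, angles in rad, forces in N, time in s.
With the tool pointing down it reaches from about 0.35 to 0.9 m from the base axis. Payload 8.1 kg.
Tool frame: the origin (TCP) lies where the fingers leave the gripper's body, on its centre line; the fingertips stand 66 mm ahead of it and the grasp point (between the pads) lies 47 mm ahead of it; z points along the fingers, y is the line along which they close (so a half turn about z gives the same grasp; the last joint's range is limited). The gripper opens to 92 mm and grips with 3 to 60 N. Pads are 19 mm wide; open, the fingers measure 130 mm over their backs; the gripper's body (75 mm by 190 mm) begins 47 mm behind the grasp point.
Start: joints at [1.111, 0.434, 0.025, 1.573, -0.012, 1.134, -0.075], TCP at [0.218, -0.586, 0.292] pointing down, gripper open.
Joint ranges: [-2.62, 2.62], [-0.44, 2.09], [-1.27, 1.32], [0.08, 2.57], [-1.32, 4.46], [0.12, 2], [-2.74, 2.74]. Speed limits (rad/s): [2.22, 2.22, 3.01, 3.01, 3.14, 3.14, 3.14].

### API

Orientations are given as a rotation vector (axis times angle).
In Python, from cell import arm gives the robot as it stands.
- The arm moves only by the tool send_rows, never from a script. Its argument "motion" is text: rows parted by semicolons, each of 7 numbers parted by spaces: the closure, from 0 (fully open) to 1 (shut), then the shift along the world's x, y, z in m, then the turn, a rotation vector about the world's x, y, z in degrees. A call has 1 to 5 rows; each row shifts and turns the commanded pose from where the row before left it; what a row does not reach is not made up. A row lasts 1/8 s, in which the tool goes at most 62.5 mm and 10.7 degrees, less where a joint would pass 70% of its speed; a pose out of reach is approached as far as the arm can. A call is refused whole if a number of a shift passes 0.0625 or a number of a turn 10.7, either way. A call with a gripper value outside its range is refused whole. The fingers move at their own pace and stop on an object; "force" is the grip in N (left out, the last holds). Time passes only in rows, so rows that do not move let the fingers close. It gives the time, the measured TCP pose, the force, the opening and the grip force at its end, in the units of the state.
- arm.observe(): the state, without advancing time (a new reading comes with each control period).
- arm.get_image(name): name is "scene" or "top" or "wrist"; returns (picture, depth): 420x560x3 uint8, blue, green, red; 420x560 float32, m along the optical axis (not along the pixel's ray), 0 where there is no reading.
- arm.camera_model(name): a dict with "fx", "fy", "cx", "cy" (pixels), "D" ([k1, k2, p1, p2, k3] as OpenCV has them; the pictures are not rectified), "view" (4x4, takes a point from world to camera coordinates). Camera axes: x right, y down, z forward; pixel columns grow to the right and rows downward; lengths in m; the calibration is good to about 2 mm. A picture is of the moment at which its call begins: read the wrist's pose just before it. camera_model takes no time and is no camera call; for the wrist camera it gives the pose at the moment of the call.
- arm.sign_off(): hands the job in; it is judged then, once.
The state is a dict: "clock": time; "joints": joint angles; "dq": joint speeds; "joint_efforts": joint torques, N m; "position": TCP position; "ee_rot": TCP orientation; "force": force on the tool from outside, world axes, zero at the start; "ft_torque": the same for the moment, N m; "width": opening from 0.0 (shut) to 1.0 (fully open); "gripper_force": force on a finger pad.
Only numpy, scipy, OpenCV 4.12 (cv2) and the standard library are available. Lean on these libraries where they do the work, as an engineer would, in place of code of your own. Each camera call takes 0.05 s, during which the arm holds its last target. There are 200 camera calls.

## Working session

There is one attempt and no reset: what is moved stays moved. The work goes in short steps, Python scripts to look and compute and a tool call to move; the robot and the scene stay as the last step left them, time stands still between calls to the robot, and variables do not carry over. Pictures are saved under pics/ and viewed, at most 10 in all, crops included, and the job is handed in when it is done.

Besides the shell and the picture viewer there is one more tool, called after "Call:" by a JSON object that holds its "name" and its "arguments", one argument or row to a line. send_rows: Moves the arm, as the interface text tells. Its arguments: {"type":"object","properties":{"motion":{"type":"string"},"force":{"type":"number"}},"required":["motion"]}

```bash
ls; mkdir -p pics
python3 - <<'E'
from cell import arm
import cv2,numpy as np
s=arm.observe();print(s)
for n in("scene","top"):
    p,d=arm.get_image(n);cv2.imwrite(f"pics/{n}0.png",p);np.save(f"{n}0.npy",d)
    m=arm.camera_model(n);print(n,m)
E
```

```text
pics
{'clock': 0.0, 'joints': array([ 1.11138392,  0.43521635,  0.02496113,  1.57407146, -0.01160359,
        1.13401272, -0.07512486]), 'dq': array([ 1.04393748e-03, -3.95540749e-04, -5.55870721e-04, -8.66789801e-04,
        1.22089399e-04,  6.04425450e-04, -6.20570099e-05]), 'joint_efforts': array([ 5.54249855e-04, -6.67858028e+01,  9.85089540e-01, -3.14466298e+01,
       -6.05250592e-02,  4.29440313e-02,  2.08971146e-04]), 'position': array([ 0.21812788, -0.58527122,  0.2914588 ]), 'ee_rot': array([-3.09026744e+00, -5.57111744e-01,  6.40264596e-04]), 'force': array([ 0.24321178,  0.11186871, -0.00227704]), 'ft_torque': array([-0.02924503,  0.06855218, -0.00598391]), 'gripper_force': 0.0, 'width': 0.99771793763944}
scene {'fx': 444.81753765629844, 'fy': 444.81753765629844, 'cx': 274.85028880760007, 'cy': 210.08552810257547, 'D': array([-0.14941438,  0.        ,  0.        ,  0.        ,  0.        ]), 'view': array([[-0.7535063 , -0.65724561, -0.01601452,  0.36144061],
       [-0.44996794,  0.53332417, -0.71630593,  0.28734219],
       [ 0.47932986, -0.53253501, -0.69760257,  1.0590902 ],
       [ 0.        ,  0.        ,  0.        ,  1.        ]])}
top {'fx': 526.0483655346, 'fy': 526.0483655346, 'cx': 274.63639363480837, 'cy': 211.78075819779306, 'D': array([-0.03144742,  0.        ,  0.        ,  0.        ,  0.        ]), 'view': array([[ 0.00214962, -0.9999564 ,  0.00908757,  0.00926089],
       [-0.99866339, -0.00261596, -0.05161961,  0.44973832],
       [ 0.05164113, -0.00896446, -0.99862547,  1.38343315],
       [ 0.        ,  0.        ,  0.        ,  1.        ]])}
```

View pics/top0.png

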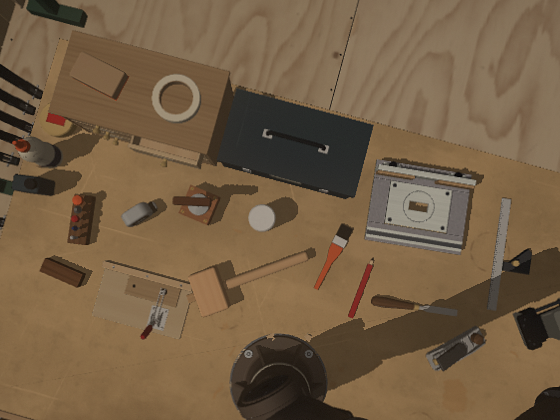

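View pics/scene0.png

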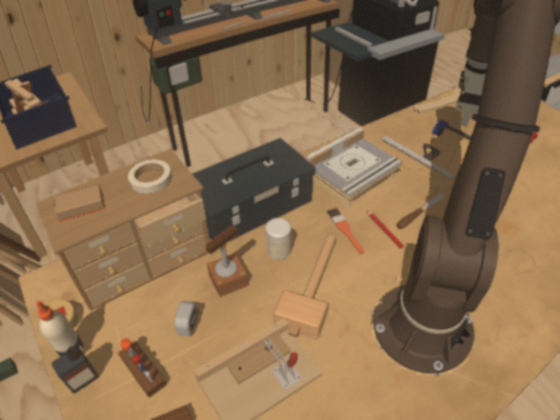

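Top view: key handle at about (190,200) on its block, jar lid (261,217), tape (140,213), plate with its slot at (418,206). Now I'll measure these.

```bash
cat > h.py <<'E'
import numpy as np,cv2
from cell import arm
from scipy.spatial.transform import Rotation as R
def world(d,m):
    K=np.array([[m['fx'],0,m['cx']],[0,m['fy'],m['cy']],[0,0,1]])
    v,u=np.mgrid[:d.shape[0],:d.shape[1]]
    n=cv2.undistortPoints(np.stack([u,v],-1).reshape(-1,1,2).astype(float),K,m['D']).reshape(*d.shape,2)
    c=np.dstack([n*d[...,None],d]); V=m['view']
    w=(c-V[:3,3])@V[:3,:3]
    w[d==0]=np.nan
    return w
def rect(P):
    (c,s,a)=cv2.minAreaRect((P[:,:2]*1000).astype(np.float32)); return np.round(c,1),np.round(s,1),round(a,1)
E
python3 - <<'E'
from h import *
d=np.load('top0.npy');w=world(d,arm.camera_model('top'));Z=w[...,2]
v,u=np.mgrid[:420,:560]
def sel(u0,u1,v0,v1,z0,z1):
    k=(u>u0)&(u<u1)&(v>v0)&(v<v1)&(Z>z0)&(Z<z1); P=w[k]; return P
for n,a in dict(handle=(165,235,180,225,.14,.2),block=(165,235,180,235,.04,.0545),jar=(240,285,195,240,.08,.13),tape=(115,165,195,235,.04,.09),plateregion=(360,485,170,255,.05,.07),fence=(360,485,150,195,.08,.12),slot=(402,436,192,220,-.02,.045),toolbox=(220,370,90,195,.05,.3)).items():
    P=sel(*a); print(n,len(P),P.mean(0).round(4),np.percentile(P[:,2],[2,50,98]).round(4),rect(P))
E
```

```text
handle 341 [0.4671 0.2072 0.1724] [0.1632 0.1729 0.1774] (array([467.5, 207.7]), array([90.3, 20.3]), 87.5)
block 550 [0.4654 0.2061 0.0494] [0.0429 0.0496 0.0543] (array([467.3, 208.3]), array([81.2, 79.9]), 67.8)
jar 584 [0.4319 0.0439 0.0995] [0.0943 0.0994 0.1052] (array([432.3,  43.8]), array([65.4, 65.2]), 45.1)
tape 416 [0.442  0.3661 0.0631] [0.0442 0.0649 0.0718] (array([442.4, 369.6]), array([38. , 70.3]), 33.2)
plateregion 6424 [ 0.446  -0.3566  0.0595] [0.0531 0.0595 0.0657] (array([ 462.9, -359.3]), array([252. , 211.4]), 80.8)
fence 886 [ 0.538  -0.369   0.0939] [0.082  0.0946 0.1004] (array([ 544.3, -371.5]), array([250.6,  37.2]), 81.0)
slot 158 [ 4.669e-01 -3.749e-01 -2.000e-04] [-0.0055 -0.0001  0.0057] (array([ 467. , -375.2]), array([50.9, 22.9]), 81.5)
toolbox 11244 [ 0.614  -0.032   0.1365] [0.0961 0.1371 0.166 ] (array([618.8, -30.7]), array([363.6, 195.5]), 75.0)
```

Run:
```python
from h import *
d=np.load('top0.npy');m=arm.camera_model('top');w=world(d,m);Z=w[...,2]
V=m['view'];C=-V[:3,:3].T@V[:3,3];print('cam',C.round(3))
v,u=np.mgrid[:420,:560]
# rays to z=.06
t=(0.0595-C[2])/(w[...,2]-C[2]); q=C+t[...,None]*(w-C)
k=(u>402)&(u<436)&(v>192)&(v<220)&(Z<.045); print('slot@.06',rect(q[k]),q[k].mean(0).round(4))
p=cv2.imread('pics/top0.png')
# obstacles around the key: max z within gripper region
X,Y=w[...,0],w[...,1]
for x0 in np.arange(.36,.66,.03):
    print(round(x0,2),[round(float(np.nanmax(np.where((X>=x0)&(X<x0+.03)&(Y>=y0)&(Y<y0+.03),Z,-1))),3) for y0 in np.arange(.09,.33,.03)])
```

```text
cam [0.378 0.023 1.405]
slot@.06 (array([ 463.2, -358. ]), array([47.5, 21.9]), 82.1) [ 0.4632 -0.358   0.0595]
0.36 [0.006, 0.008, 0.007, 0.007, 0.008, 0.006, 0.009, 0.007, 0.006]
0.39 [0.008, 0.007, 0.01, 0.052, 0.009, 0.006, 0.005, 0.007, 0.007]
0.42 [0.007, 0.006, 0.055, 0.062, 0.06, 0.055, 0.007, 0.008, 0.072]
0.45 [0.008, 0.007, 0.177, 0.179, 0.18, 0.179, 0.008, 0.02, 0.071]
0.48 [0.007, 0.007, 0.057, 0.061, 0.06, 0.007, 0.006, 0.007, 0.009]
0.51 [0.006, 0.01, 0.006, 0.007, 0.054, 0.006, 0.01, 0.007, 0.008]
0.54 [0.143, 0.142, 0.244, 0.237, 0.237, 0.237, 0.236, 0.007, 0.006]
0.57 [0.146, 0.145, 0.25, 0.25, 0.251, 0.252, 0.25, 0.238, 0.238]
0.6 [0.144, 0.248, 0.25, 0.25, 0.25, 0.25, 0.251, 0.25, 0.25]
0.63 [0.143, 0.249, 0.25, 0.273, 0.275, 0.273, 0.271, 0.25, 0.25]
0.66 [0.144, 0.25, 0.274, 0.274, 0.25, 0.274, 0.272, 0.252, 0.25]
```

Run:
```python
from h import *
k0=np.array([.4675,.2077])
for n in('top','scene'):
    d=np.load(n+'0.npy');w=world(d,arm.camera_model(n));P=w.reshape(-1,3)
    for lo,hi in((.19,.235),(.242,.29)):
        Q=P[(P[:,2]>lo)&(P[:,2]<hi)&(P[:,0]<.75)&(P[:,0]>.4)&(P[:,1]>-.05)&(P[:,1]<.6)]
        D=np.hypot(*(Q[:,:2]-k0).T)
        a=np.degrees(np.arctan2(*(Q[:,:2]-k0).T[::-1]))
        print(n,lo,len(Q),[(b,round(float(np.min(D[(a>b-5)&(a<=b+5)],initial=9)),3)) for b in range(-60,90,10)])
```

```text
top 0.19 652 [(-60, 9.0), (-50, 9.0), (-40, 9.0), (-30, 9.0), (-20, 0.108), (-10, 0.078), (0, 0.08), (10, 0.084), (20, 0.091), (30, 0.098), (40, 0.096), (50, 0.156), (60, 0.269), (70, 9.0), (80, 9.0)]
top 0.242 9511 [(-60, 9.0), (-50, 9.0), (-40, 9.0), (-30, 9.0), (-20, 0.108), (-10, 0.106), (0, 0.11), (10, 0.114), (20, 0.125), (30, 0.14), (40, 0.168), (50, 0.215), (60, 0.309), (70, 9.0), (80, 9.0)]
scene 0.19 2296 [(-60, 9.0), (-50, 9.0), (-40, 9.0), (-30, 9.0), (-20, 0.076), (-10, 0.076), (0, 0.077), (10, 0.08), (20, 0.087), (30, 0.095), (40, 0.094), (50, 0.154), (60, 0.326), (70, 9.0), (80, 9.0)]
scene 0.242 6601 [(-60, 9.0), (-50, 9.0), (-40, 9.0), (-30, 0.106), (-20, 0.105), (-10, 0.105), (0, 0.105), (10, 0.113), (20, 0.122), (30, 0.138), (40, 0.168), (50, 0.211), (60, 0.306), (70, 9.0), (80, 9.0)]
```

Run:
```python
from h import *
k0=np.array([.4675,.2077])
S=[]
for n in('top','scene'):
    d=np.load(n+'0.npy');w=world(d,arm.camera_model(n));S.append(w.reshape(-1,3))
P=np.vstack(S);P=P[np.isfinite(P[:,0])]
rel=P[:,:2]-k0;D=np.hypot(*rel.T)
far=D<.3
B=rel[far&(P[:,2]>.195)&(D>.05)];F=rel[far&(P[:,2]>.125)&(D>.058)]
def clr(Q,phi,a,b):
    c,s=np.cos(np.radians(phi)),np.sin(np.radians(phi))
    l=np.abs(Q@[c,s])-a; t=np.abs(Q@[-s,c])-b
    o=np.hypot(np.maximum(l,0),np.maximum(t,0)); o[(l<0)&(t<0)]=-1
    i=o.argmin();return round(o[i],4),Q[i].round(3)
for phi in range(40,100,5): print(phi,clr(B,phi,.095,.0375),clr(F,phi,.065,.0125))
```

```text
40 (np.float64(-1.0), array([0.095, 0.033])) (np.float64(0.0277), array([0.084, 0.023]))
45 (np.float64(-1.0), array([0.092, 0.041])) (np.float64(0.0281), array([0.076, 0.056]))
50 (np.float64(-1.0), array([0.078, 0.056])) (np.float64(0.0282), array([0.076, 0.056]))
55 (np.float64(-1.0), array([0.083, 0.058])) (np.float64(0.0299), array([0.076, 0.056]))
60 (np.float64(-1.0), array([0.078, 0.063])) (np.float64(0.033), array([0.076, 0.056]))
65 (np.float64(0.0057), array([0.078, 0.065])) (np.float64(0.0371), array([0.076, 0.056]))
70 (np.float64(0.0135), array([0.078, 0.065])) (np.float64(0.0418), array([0.076, 0.056]))
75 (np.float64(0.021), array([0.078, 0.065])) (np.float64(0.0471), array([0.076, 0.056]))
80 (np.float64(0.028), array([0.078, 0.065])) (np.float64(0.0526), array([0.076, 0.056]))
85 (np.float64(0.0344), array([0.077, 0.059])) (np.float64(0.0581), array([0.076, 0.056]))
90 (np.float64(0.0361), array([ 0.074, -0.018])) (np.float64(0.061), array([ 0.073, -0.017]))
95 (np.float64(0.0342), array([ 0.074, -0.02 ])) (np.float64(0.0592), array([ 0.074, -0.02 ]))
```

Run:
```python
from h import *
k0=np.array([.4675,.2077])
S=[]
for n in('top','scene'):
    d=np.load(n+'0.npy');w=world(d,arm.camera_model(n));S.append(w.reshape(-1,3))
P=np.vstack(S);P=P[np.isfinite(P[:,0])]
rel=P[:,:2]-k0;D=np.hypot(*rel.T)
far=D<.3
B=rel[far&(P[:,2]>.195)&(D>.05)];F=rel[far&(P[:,2]>.125)&(D>.058)]
def clr(Q,phi,a,b):
    c,s=np.cos(np.radians(phi)),np.sin(np.radians(phi))
    l=np.abs(Q@[c,s])-a; t=np.abs(Q@[-s,c])-b
    o=np.hypot(np.maximum(l,0),np.maximum(t,0)); o[(l<0)&(t<0)]=-1
    i=o.argmin();return round(float(o[i]),4),Q[i].round(3)
for phi in range(95,150,5): print(phi,clr(B,phi,.095,.0375),clr(F,phi,.065,.0125))
p=cv2.imread('pics/top0.png');cv2.imwrite('pics/c.png',cv2.resize(p[130:250,100:300],None,fx=4,fy=4,interpolation=2)[:480,:800])
```

```text
95 (0.0342, array([ 0.074, -0.02 ])) (0.0592, array([ 0.074, -0.02 ]))
100 (0.0316, array([ 0.074, -0.02 ])) (0.0566, array([ 0.074, -0.02 ]))
105 (0.0285, array([ 0.074, -0.02 ])) (0.0535, array([ 0.074, -0.02 ]))
110 (0.025, array([ 0.074, -0.02 ])) (0.05, array([ 0.074, -0.02 ]))
115 (0.0209, array([ 0.074, -0.02 ])) (0.0458, array([ 0.074, -0.021]))
120 (0.0164, array([ 0.074, -0.02 ])) (0.0411, array([ 0.075, -0.022]))
125 (0.0115, array([ 0.074, -0.02 ])) (0.036, array([ 0.075, -0.022]))
130 (0.0061, array([ 0.077, -0.023])) (0.0305, array([ 0.075, -0.022]))
135 (0.0001, array([ 0.077, -0.023])) (0.0249, array([ 0.075, -0.022]))
140 (-1.0, array([ 0.081, -0.02 ])) (0.0197, array([ 0.075, -0.022]))
145 (-1.0, array([ 0.097, -0.022])) (0.015, array([ 0.074, -0.021]))
```

View pics/c.png

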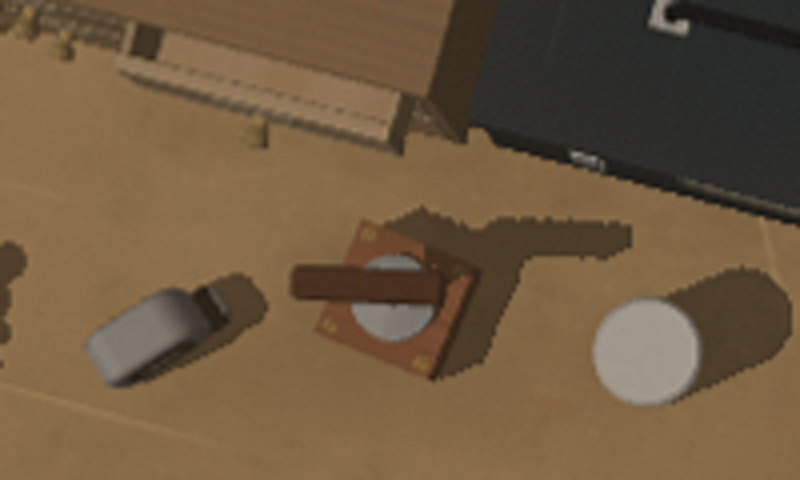

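Call:
{"name": "send_rows", "arguments": {
  "motion": "0 0.042 0.045 0.014 0 0 0;0 0.042 0.045 0.014 0 0 0;0 0.042 0.045 0.014 0 0 0;0 0.042 0.045 0.014 0 0 0;0 0.042 0.045 0.014 0 0 0"
}}

```text
clock: 0.72
position: [0.4271, -0.3612, 0.3618]
ee_rot: [-3.092, -0.557, 0.0]
force: [0.8, 0.2, 0.3]
width: 1.004
gripper_force: 0.0
```

Call:
{"name": "send_rows", "arguments": {
  "motion": "0 0 0 0 0 0 0;0 0 0 0 0 0 0"
}}

```text
clock: 0.98
position: [0.4258, -0.3631, 0.3612]
ee_rot: [-3.092, -0.558, 0.002]
force: [0.2, -0.2, -0.5]
width: 0.998
gripper_force: 0.0
```

Run:
```python
from h import *
s=arm.observe();print(s['position'],s['joints'].round(3))
m=arm.camera_model('wrist')
p,d=arm.get_image('wrist');cv2.imwrite('pics/w1.png',p);np.savez('w1.npz',d=d,V=m['view'])
print(m['fx'],m['D'],m['view'].round(4))
w=world(d,m);Z=w[...,2];C=-m['view'][:3,:3].T@m['view'][:3,3]
q=C+((.06-C[2])/(Z-C[2]))[...,None]*(w-C)
near=np.hypot(q[...,0]-.4632,q[...,1]+.358)<.035
k=near&(Z<.045);print('slot',k.sum(),rect(q[k]),'plate z',np.nanmedian(Z[near&(Z>.05)]))
```

```text
[ 0.4257941  -0.36308352  0.36116221] [ 0.676  0.284 -0.086  1.624  0.026  1.236 -0.629]
354.8693121009371 [-0.03417394  0.          0.          0.          0.        ] [[ 3.500e-01 -9.367e-01  1.000e-04 -4.876e-01]
 [-8.998e-01 -3.362e-01  2.782e-01  2.071e-01]
 [-2.606e-01 -9.750e-02 -9.605e-01  5.327e-01]
 [ 0.000e+00  0.000e+00  0.000e+00  1.000e+00]]
slot 909 (array([ 463.4, -357.4]), array([49. , 22.1]), 80.9) plate z 0.06043670694007182
```

View pics/w1.png

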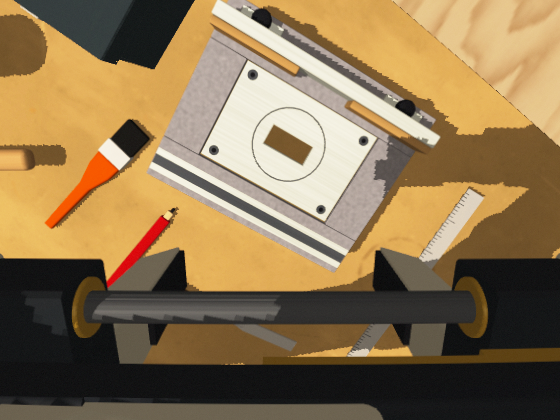

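Wrist view: slot centre at about (287,145) px, which gives (0.463,-0.358) at 81°. That agrees with the top view. Next I move to the key. The open drawer limits the gripper's yaw, so I go in with the closing axis at about −58° and let the pads spin the key into line in its round hole.

Call:
{"name": "send_rows", "arguments": {
  "motion": "0 0.004 0.048 0 0 0 1;0 0.004 0.048 0 0 0 1;0 0.004 0.048 0 0 0 1;0 0.004 0.048 0 0 0 1;0 0.004 0.048 0 0 0 1"
}}

```text
clock: 1.65
position: [0.4455, -0.1232, 0.3612]
ee_rot: [3.065, 0.687, -0.001]
force: [0.7, -0.0, -0.3]
width: 0.996
gripper_force: 0.0
```

Call:
{"name": "send_rows", "arguments": {
  "motion": "0 0.004 0.048 0 0 0 1;0 0.004 0.048 0 0 0 1;0 0.004 0.048 0 0 0 1;0 0.004 0.048 0 0 0 1;0 0.004 0.048 0 0 0 1"
}}

```text
clock: 2.28
position: [0.4665, 0.1166, 0.3612]
ee_rot: [3.032, 0.82, -0.001]
force: [1.0, 0.3, 0.3]
width: 0.997
gripper_force: 0.0
```

Call:
{"name": "send_rows", "arguments": {
  "motion": "0 0.001 0.045 0 0 0 1;0 0.001 0.045 0 0 0 0.5;0 0 0 0 0 0 0;0 0 0 0 0 0 0"
}}

```text
clock: 2.78
position: [0.4687, 0.2053, 0.361]
ee_rot: [3.02, 0.86, -0.002]
force: [0.3, -0.5, -0.8]
width: 1.0
gripper_force: 0.0
```

```bash
cat > st.py <<'E'
from h import *
s=arm.observe();Rm=R.from_rotvec(s['ee_rot']).as_matrix()
print('t',round(s['clock'],2),'pos',s['position'].round(4),'yaw_y',np.degrees(np.arctan2(Rm[1,1],Rm[0,1])).round(2),'zaxis',Rm[:,2].round(4),'F',s['force'].round(2),'w',round(s['width']*92,1),'g',s['gripper_force'],'j',s['joints'].round(2))
E
python3 - <<'E'
import st
from h import *
m=arm.camera_model('wrist')
p,d=arm.get_image('wrist');cv2.imwrite('pics/w2.png',p)
w=world(d,m);Z=w[...,2]
k=(abs(w[...,0]-.4675)<.06)&(abs(w[...,1]-.2077)<.06)&(Z>.15)&(Z<.19)
print(k.sum(),rect(w[k]),np.median(Z[k]))
E
```

```text
t 2.77 pos [0.4687 0.2053 0.361 ] yaw_y -58.2 zaxis [-8.0e-04 -1.2e-03 -1.0e+00] F [ 0.34 -0.54 -0.77] w 92.0 g 0.0 j [-0.1   0.25 -0.52  1.71  0.13  1.23 -1.66]
2870 (array([467.6, 208.9]), array([89.8, 20.5]), 87.4) 0.1739767834747834
```

View pics/w2.png

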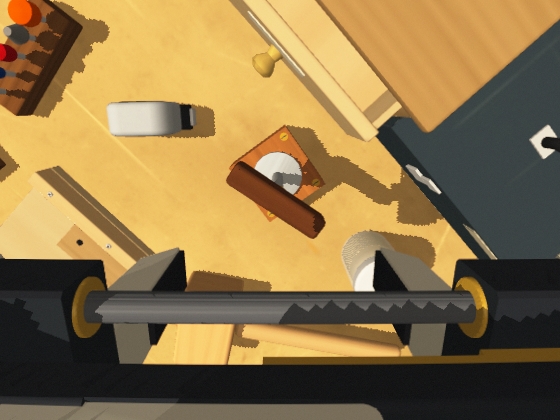

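Call:
{"name": "send_rows", "arguments": {
  "motion": "0 -0.001 0.003 -0.03 0 0 0;0 0 0 -0.03 0 0 0;0 0 0 -0.02 0 0 0;0 0 0 -0.015 0 0 0;0 0 0 -0.01 0 0 0",
  "force": 5
}}

```text
clock: 3.45
position: [0.4675, 0.2091, 0.256]
ee_rot: [3.021, 0.862, -0.0]
force: [0.5, 0.1, 0.3]
width: 0.999
gripper_force: 0.0
```

Call:
{"name": "send_rows", "arguments": {
  "motion": "0 0 0 -0.015 0 0 0;0 0 0 -0.015 0 0 0;0 0 0 -0.015 0 0 0;0 0 0 0 0 0 0"
}}

```text
clock: 3.95
position: [0.4666, 0.2098, 0.2102]
ee_rot: [3.02, 0.865, -0.004]
force: [-0.3, -0.9, 0.3]
width: 1.003
gripper_force: 0.0
```

```bash
python3 st.py
```

```text
t 3.95 pos [0.4666 0.2098 0.2102] yaw_y -58.05 zaxis [-0.0022 -0.001  -1.    ] F [-0.31 -0.95  0.31] w 92.2 g 0.0 j [-0.15  0.39 -0.49  1.92  0.23  0.89 -1.77]
```

No contact on the way in. Closing gently.

Call:
{"name": "send_rows", "arguments": {
  "motion": "0.4 0 0 0 0 0 0;0.5 0 0 0 0 0 0;0.6 0 0 0 0 0 0;0.7 0 0 0 0 0 0;0.8 0 0 0 0 0 0",
  "force": 5
}}

```text
clock: 4.58
position: [0.4673, 0.2101, 0.2117]
ee_rot: [3.02, 0.864, 0.0]
force: [0.7, 0.9, 0.4]
width: 0.506
gripper_force: 0.2
```

Call:
{"name": "send_rows", "arguments": {
  "motion": "0.85 0 0 0 0 0 0;0.9 0 0 0 0 0 0;1 0 0 0 0 0 0;1 0 0 0 0 0 0;1 0 0 0 0 0 0"
}}

```text
clock: 5.2
position: [0.4672, 0.2101, 0.2116]
ee_rot: [3.02, 0.864, 0.0]
force: [0.6, -0.4, 0.1]
width: 0.246
gripper_force: 4.6
```

```bash
python3 st.py
python3 - <<'E'
from h import *
for n in('top',):
    p,d=arm.get_image(n);w=world(d,arm.camera_model(n))
    p2,d2=arm.get_image('scene')
    cv2.imwrite('pics/a.png',np.hstack([cv2.resize(p[150:250,130:260],(400,308)),cv2.resize(p2[180:310,170:300],(400,308))]))
E
```

```text
t 5.2 pos [0.4672 0.2101 0.2116] yaw_y -58.06 zaxis [ 1.e-04 -1.e-04 -1.e+00] F [ 0.6  -0.39  0.15] w 22.6 g 4.592089927755296 j [-0.15  0.39 -0.49  1.91  0.23  0.89 -1.77]
```

View pics/a.png

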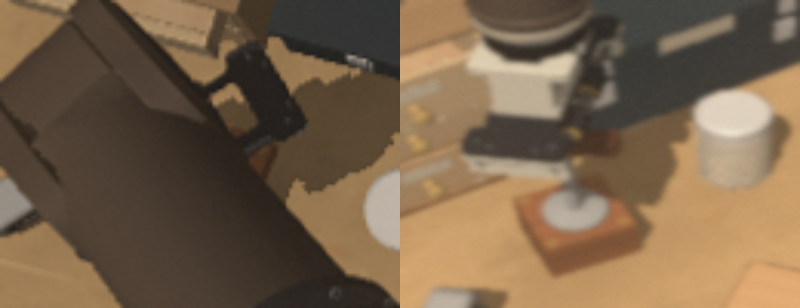

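The right half shows the gripper on the handle, with the collar still seated on the block. The opening is 22.6 mm and the bar is 20 mm, so it is nearly aligned. I'll tighten to finish the alignment.

Call:
{"name": "send_rows", "arguments": {
  "motion": "1 0 0 0 0 0 0;1 0 0 0 0 0 0;1 0 0 0 0 0 0",
  "force": 15
}}

```text
clock: 5.68
position: [0.4673, 0.2101, 0.2116]
ee_rot: [3.02, 0.864, 0.0]
force: [0.4, -0.3, 0.5]
width: 0.219
gripper_force: 14.9
```

Call:
{"name": "send_rows", "arguments": {
  "motion": "1 0 0 0 0 0 0;1 0 0 0 0 0 0;1 0 0 0 0 0 0",
  "force": 50
}}

```text
clock: 6.05
position: [0.4673, 0.2103, 0.2116]
ee_rot: [-3.02, -0.864, -0.0]
force: [2.4, 0.6, -0.8]
width: 0.213
gripper_force: 49.7
```

```bash
python3 st.py
```

```text
t 6.05 pos [0.4673 0.2103 0.2116] yaw_y -58.06 zaxis [ 3.e-04  2.e-04 -1.e+00] F [ 2.36  0.63 -0.81] w 19.6 g 49.7282338142395 j [-0.15  0.39 -0.49  1.91  0.23  0.89 -1.77]
```

Call:
{"name": "send_rows", "arguments": {
  "motion": "1 0 0 0.01 0 0 0;1 0 0 0.02 0 0 0;1 0 0 0.03 0 0 0;1 0 0 0.03 0 0 0;1 0 0 0.03 0 0 0"
}}

```text
clock: 6.68
position: [0.4664, 0.2101, 0.3329]
ee_rot: [-3.02, -0.865, 0.002]
force: [0.0, -0.3, -1.8]
width: 0.215
gripper_force: 49.8
```

Call:
{"name": "send_rows", "arguments": {
  "motion": "1 0 0 0.03 0 0 0;1 0 0 0 0 0 0;1 0 0 0 0 0 0"
}}

```text
clock: 7.05
position: [0.4666, 0.2099, 0.361]
ee_rot: [3.02, 0.864, -0.002]
force: [0.1, 0.5, -0.5]
width: 0.212
gripper_force: 49.8
```

```bash
python3 st.py
python3 - <<'E'
from h import *
p,d=arm.get_image('scene');m=arm.camera_model('scene');w=world(d,m);np.save('w3.npy',w)
s=arm.observe();c=s['position']
k=(np.hypot(w[...,0]-c[0],w[...,1]-c[1])<.06)&(w[...,2]<c[2]-.08)&(w[...,2]>c[2]-.2)
v,u=np.where(k);print(u.min(),u.max(),v.min(),v.max(),k.sum())
P=w[k]
for z in np.arange(-.2,-.08,.01):
    Q=P[abs(P[:,2]-c[2]-z)<.005]
    if len(Q):print(round(z,3),len(Q),(Q[:,:2]-c[:2]).mean(0).round(4),np.ptp(Q[:,:2],0).round(3))
cv2.imwrite('pics/b.png',cv2.resize(p[max(0,v.min()-60):v.max()+30,u.min()-60:u.max()+60],None,fx=4,fy=4)[:600,:800])
E
```

```text
t 7.05 pos [0.4666 0.2099 0.361 ] yaw_y -58.05 zaxis [-1.2e-03 -7.0e-04 -1.0e+00] F [ 0.13  0.54 -0.55] w 19.5 g 49.777153730392456 j [-0.11  0.25 -0.52  1.71  0.13  1.23 -1.67]
210 232 206 238 408
-0.18 12 [-0.0161 -0.0047] [0.029 0.022]
-0.17 2 [-0.0232 -0.0085] [0.    0.003]
-0.16 72 [-0.0102  0.0033] [0.053 0.055]
-0.15 231 [-0.0078 -0.0029] [0.052 0.052]
-0.14 15 [-0.0073 -0.0024] [0.006 0.011]
-0.13 14 [-0.0073 -0.001 ] [0.007 0.007]
-0.12 15 [-0.0074 -0.0022] [0.006 0.009]
-0.11 13 [-0.0071 -0.0011] [0.006 0.011]
-0.1 13 [-0.008  -0.0022] [0.004 0.008]
-0.09 14 [-0.0071 -0.0017] [0.009 0.01 ]
```

View pics/b.png

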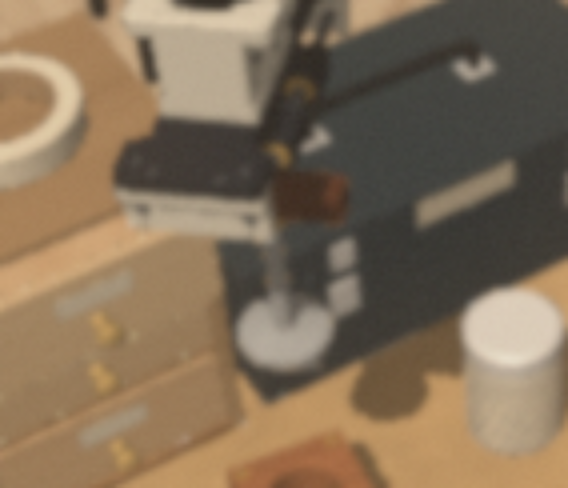

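Run:
```python
from h import *
from scipy.optimize import least_squares
w=np.load('w3.npy');c=arm.observe()['position']
rel=w-c
k=(np.hypot(rel[...,0]+.004,rel[...,1]+.004)<.04)&(abs(rel[...,2]+.1526)<.003)
P=rel[k];print(len(P),np.median(P[:,2]),cv2.minEnclosingCircle((P[:,:2]*1000).astype(np.float32)))
H=cv2.convexHull((P[:,:2]*1000).astype(np.float32)).reshape(-1,2)
f=least_squares(lambda x:np.hypot(*(H-x[:2]).T)-x[2],[0,0,28],loss='soft_l1');print(f.x)
# handle visible part end
k=(np.hypot(rel[...,0],rel[...,1])<.07)&(rel[...,2]<-.03)&(rel[...,2]>-.063)
b=np.array([np.cos(np.radians(32)),np.sin(np.radians(32))]);Q=rel[k][:,:2]
print(len(Q),'along',np.percentile(Q@b,[0,2,98,100]),'across',np.percentile(Q@[-b[1],b[0]],[2,98]))
```

```text
245 -0.1534239077452458 ((-4.897327423095703, -3.717007637023926), 27.709346771240234)
[-5.2766161  -3.52786598 26.80286128]
235 along [-0.0507008  -0.05014558 -0.01345974 -0.01078392] across [-0.00837184  0.01018517]
```

Call:
{"name": "send_rows", "arguments": {
  "motion": "1 0 -0.03 0 0 0 3;1 0 -0.048 0 0 0 4.2;1 0 -0.048 0 0 0 4.2;1 0 -0.048 0 0 0 4.2;1 0 -0.048 0 0 0 4.2",
  "force": 55
}}

```text
clock: 7.72
position: [0.4664, -0.0135, 0.3605]
ee_rot: [-2.824, -1.374, 0.003]
force: [1.3, 0.5, -1.5]
width: 0.215
gripper_force: 54.8
```

Call:
{"name": "send_rows", "arguments": {
  "motion": "1 0 -0.048 0 0 0 4.2;1 0 -0.048 0 0 0 4.2;1 0 -0.048 0 0 0 4.2;1 0 -0.048 0 0 0 4.2;1 0 -0.048 0 0 0 4.2"
}}

```text
clock: 8.35
position: [0.4665, -0.2532, 0.3603]
ee_rot: [-2.526, -1.865, 0.002]
force: [0.9, 0.6, -1.2]
width: 0.213
gripper_force: 54.8
```

Call:
{"name": "send_rows", "arguments": {
  "motion": "1 0 -0.048 0 0 0 4.2;1 -0.001 -0.03 -0.03 0 0 4;1 -0.001 -0.022 -0.03 0 0 0;1 0 0 0 0 0 0;1 0 0 0 0 0 0"
}}

```text
clock: 8.98
position: [0.4656, -0.3509, 0.3016]
ee_rot: [-2.388, -2.039, -0.001]
force: [-0.3, -0.1, -1.0]
width: 0.213
gripper_force: 54.8
```

```bash
python3 st.py
python3 - <<'E'
from h import *
c=arm.observe()['position']
for n in('scene','wrist','top'):
    m=arm.camera_model(n);p,d=arm.get_image(n);w=world(d,m);rel=w-c
    cv2.imwrite(f'pics/d_{n}.png',p)
    k=(np.hypot(rel[...,0],rel[...,1])<.045)&(abs(rel[...,2]+.1526)<.004);print(n,k.sum())
    if k.sum()>20:print(cv2.minEnclosingCircle((rel[k][:,:2]*1000).astype(np.float32)))
a=cv2.imread('pics/d_scene.png')[80:260,240:480]
b=cv2.imread('pics/d_wrist.png')
cv2.imwrite('pics/d.png',np.hstack([cv2.resize(a,(480,360)),cv2.resize(b,(320,360))]))
E
```

```text
t 8.97 pos [ 0.4656 -0.3509  0.3016] yaw_y -9.01 zaxis [-2.0e-04  1.1e-03 -1.0e+00] F [-0.3  -0.09 -1.02] w 19.6 g 54.7728556394577 j [ 0.76  0.38 -0.28  1.65  0.11  1.13  0.29]
scene 133
((-1.004349708557129, -5.106070518493652), 29.120548248291016)
wrist 1320
((0.841280460357666, -2.0120465755462646), 27.828895568847656)
top 146
((2.770580291748047, -2.155099630355835), 28.004043579101562)
```

View pics/d.png

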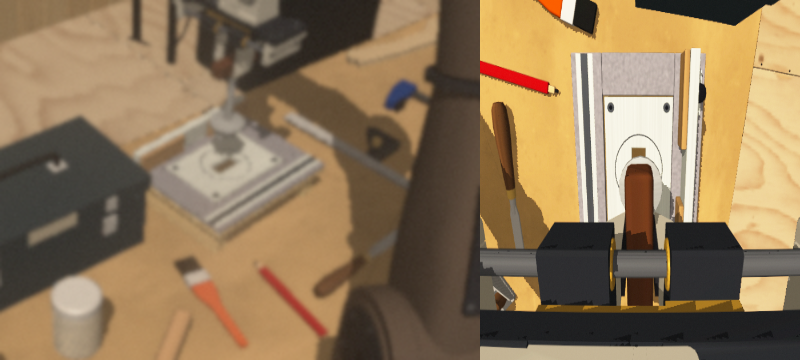

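Left: the key is over the plate. Right: the wrist view shows the collar, the handle end and the slot's far part together. I'll measure key and slot in that one camera.

Run:
```python
from h import *
from scipy.optimize import least_squares
c=arm.observe()['position'];a=np.radians(81);ex=np.array([np.sin(a),-np.cos(a)]);ey=np.array([np.cos(a),np.sin(a)]) # plate x,y
loc=lambda P:np.c_[(P[:,:2]-c[:2])@ex,(P[:,:2]-c[:2])@ey]*1000
for n in('wrist','top','scene'):
    m=arm.camera_model(n);p,d=arm.get_image(n);w=world(d,m);rel=w-c;Z=w[...,2]
    C=-m['view'][:3,:3].T@m['view'][:3,3]
    k=(np.hypot(rel[...,0],rel[...,1])<.045)&(abs(rel[...,2]+.1526)<.004)
    L=loc(w[k]); H=cv2.convexHull(L.astype(np.float32)).reshape(-1,2)
    if n=='wrist':H=H[H[:,1]>0]
    f=least_squares(lambda x:np.hypot(*(H-x).T)-27.7,[0,-5],loss='soft_l1',f_scale=.5)
    print(n,'collar',f.x.round(2),len(H),'rms',np.sqrt(np.mean(f.fun**2)).round(2))
    k=(np.hypot(rel[...,0],rel[...,1])<.06)&(abs(rel[...,2]+.0376)<.005);L=loc(w[k])
    if len(L)>20:print(' handle x',np.percentile(L[:,0],[1,99]),'y',np.percentile(L[:,1],[1,99.5]),len(L),cv2.minAreaRect(L.astype(np.float32)))
    q=C+((.06-C[2])/(Z-C[2]))[...,None]*(w-C)
    k=(np.hypot(q[...,0]-.4632,q[...,1]+.358)<.035)&(Z<.045);L=loc(q[k])
    if len(L)>20:print(' slot',len(L),'x',np.percentile(L[:,0],[1,99]),'y',np.percentile(L[:,1],[1,99]))
    k=(Z>.05)&(Z<.07)&(abs(w[...,0]-.463)<.2)&(abs(w[...,1]+.358)<.2);print(' planeZ',np.median(Z[k]))
```

```text
wrist collar [ 0.89 -2.2 ] 23 rms 0.13
 handle x [-15.81284428  15.16839408] y [-26.70740992  42.0056478 ] 6438 ((1.1324024200439453, 5.9686279296875), (36.27182388305664, 73.94436645507812), 11.940673828125)
 slot 245 x [-12.68731823   8.46508673] y [ 6.89339855 17.60685711]
 planeZ 0.06053449206021329
top collar [ 1.54 -3.59] 17 rms 4.21
 handle x [-9.92626103 10.27231303] y [ 3.83033054 41.02439141] 106 ((0.12204551696777344, 22.052438735961914), (20.328502655029297, 39.72578430175781), 1.0164107084274292)
 slot 63 x [-12.70108889   8.71946345] y [-7.52771619 16.28616106]
 planeZ 0.05947151962625863
scene collar [-1.17 -5.47] 18 rms 1.23
 handle x [-28.14758606  24.77752672] y [-39.41772565  39.6764692 ] 109 ((-8.476105690002441, 0.3066978454589844), (75.12067413330078, 51.781471252441406), 55.21430206298828)
 slot 42 x [-13.47549874   2.47906032] y [-27.38479488  13.06753651]
 planeZ 0.06083330761693563
```

Call:
{"name": "send_rows", "arguments": {
  "motion": "1 -0.003 -0.004 -0.01 0 0 0;1 0 0 -0.02 0 0 0;1 0 0 -0.02 0 0 0;1 0 0 -0.004 0 0 0;1 0 0 0 0 0 0"
}}

```text
clock: 9.9
position: [0.4621, -0.356, 0.2475]
ee_rot: [-2.39, -2.039, 0.0]
force: [0.6, 0.3, -2.1]
width: 0.21
gripper_force: 54.8
```

```bash
python3 st.py
python3 - <<'E'
from h import *
from scipy.optimize import least_squares
c=arm.observe()['position'];a=np.radians(81);ex=np.array([np.sin(a),-np.cos(a)]);ey=np.array([np.cos(a),np.sin(a)]) # plate x,y
loc=lambda P:np.c_[(P[:,:2]-c[:2])@ex,(P[:,:2]-c[:2])@ey]*1000
n='wrist'
m=arm.camera_model(n);p,d=arm.get_image(n);w=world(d,m);rel=w-c;Z=w[...,2]
cv2.imwrite('pics/e.png',p)
C=-m['view'][:3,:3].T@m['view'][:3,3]
k=(np.hypot(rel[...,0],rel[...,1])<.045)&(abs(rel[...,2]+.1526)<.004)
L=loc(w[k]); H=cv2.convexHull(L.astype(np.float32)).reshape(-1,2);H=H[H[:,1]>0]
f=least_squares(lambda x:np.hypot(*(H-x).T)-27.7,[0,-5],loss='soft_l1',f_scale=.5)
print('collar',f.x.round(2),np.sqrt(np.mean(f.fun**2)).round(2))
q=C+((.06-C[2])/(Z-C[2]))[...,None]*(w-C)
k=(np.hypot(q[...,0]-.4632,q[...,1]+.358)<.04)&(Z<.045);L=loc(q[k])
if len(L)>5:print(' slot',len(L),'x',np.percentile(L[:,0],[1,99]),'y',np.percentile(L[:,1],[1,99]))
E
```

```text
t 9.9 pos [ 0.4621 -0.356   0.2475] yaw_y -9.07 zaxis [-3.e-04  2.e-04 -1.e+00] F [ 0.63  0.34 -2.09] w 19.3 g 54.7731077671051 j [ 0.76  0.43 -0.27  1.72  0.13  1.02  0.29]
collar [ 0.61 -2.19] 0.12
 slot 154 x [-9.43842483 11.45812067] y [18.4386394  23.34113441]
```

Slot and collar now agree within about 1 mm. Lowering in.

Call:
{"name": "send_rows", "arguments": {
  "motion": "1 0 0 -0.006 0 0 0;1 0 0 -0.006 0 0 0;1 0 0 0 0 0 0"
}}

```text
clock: 10.32
position: [0.4619, -0.3557, 0.235]
ee_rot: [-2.389, -2.038, 0.0]
force: [0.3, 0.5, -1.3]
width: 0.215
gripper_force: 54.8
```

Call:
{"name": "send_rows", "arguments": {
  "motion": "1 0 0 -0.006 0 0 0;1 0 0 -0.004 0 0 0;1 0 0 -0.002 0 0 0;1 0 0 0 0 0 0"
}}

```text
clock: 10.82
position: [0.4621, -0.3558, 0.2234]
ee_rot: [-2.39, -2.039, 0.0]
force: [1.3, 0.6, -1.3]
width: 0.213
gripper_force: 54.8
```

```bash
python3 st.py
```

```text
t 10.82 pos [ 0.4621 -0.3558  0.2234] yaw_y -9.06 zaxis [-2.e-04  2.e-04 -1.e+00] F [ 1.25  0.6  -1.27] w 19.6 g 54.77280914783478 j [ 0.76  0.45 -0.27  1.75  0.14  0.96  0.28]
```

Call:
{"name": "send_rows", "arguments": {
  "motion": "1 0 0 -0.001 0 0 0;1 0 0 0 0 0 0;1 0 0 -0.001 0 0 0;1 0 0 0 0 0 0"
}}

```text
clock: 11.32
position: [0.4622, -0.3559, 0.2215]
ee_rot: [2.39, 2.039, 0.0]
force: [0.3, -0.3, -1.9]
width: 0.216
gripper_force: 54.8
```

Call:
{"name": "send_rows", "arguments": {
  "motion": "1 0 0 -0.0007 0 0 0;1 0 0 0 0 0 0;1 0 0 0 0 0 0"
}}

```text
clock: 11.7
position: [0.4625, -0.3559, 0.2214]
ee_rot: [2.389, 2.039, 0.0]
force: [-0.3, 1.7, 5.9]
width: 0.213
gripper_force: 54.8
```

The collar is seated at TCP z 0.2215. I ease up 0.8 mm and make the quarter turn about the key axis.

Call:
{"name": "send_rows", "arguments": {
  "motion": "1 0 0 0.0008 0 0 0;1 0.0005 0 0 0 0 -10;1 0.0004 -0.0002 0 0 0 -10;1 0.0004 -0.0003 0 0 0 -10;1 0.0003 -0.0004 0 0 0 -10"
}}

```text
clock: 12.32
position: [0.4637, -0.3571, 0.2215]
ee_rot: [2.946, 1.09, -0.0]
force: [0.1, -1.0, -0.7]
width: 0.216
gripper_force: 54.8
```

Call:
{"name": "send_rows", "arguments": {
  "motion": "1 0.0003 -0.0004 0 0 0 -10;1 0.0003 -0.0005 0 0 0 -10;1 0.0002 -0.0005 0 0 0 -10;1 0.0001 -0.0005 0 0 0 -10;1 0 -0.0006 0 0 0 -10"
}}

```text
clock: 12.95
position: [0.4644, -0.3595, 0.2214]
ee_rot: [3.131, -0.257, -0.001]
force: [-0.5, 0.0, 0.2]
width: 0.212
gripper_force: 54.8
```

Call:
{"name": "send_rows", "arguments": {
  "motion": "1 0 0 0 0 0 0;1 0 0 0 0 0 0;1 0 0 0 0 0 0",
  "force": 60
}}

```text
clock: 13.32
position: [0.4646, -0.3593, 0.2215]
ee_rot: [-3.132, 0.245, 0.0]
force: [-0.9, -0.9, -1.2]
width: 0.212
gripper_force: 59.8
```

```bash
python3 st.py
```

```text
t 13.32 pos [ 0.4646 -0.3593  0.2215] yaw_y -98.93 zaxis [-0.e+00  1.e-04 -1.e+00] F [-0.94 -0.93 -1.22] w 19.5 g 59.76904213428497 j [ 0.49  0.44  0.11  1.76 -0.06  0.94 -1.1 ]
```

Call:
{"name": "send_rows", "arguments": {
  "motion": "1 0 0 0.001 0 0 0;1 0 0 0.001 0 0 0;1 0 0 0.001 0 0 0;1 0 0 0.001 0 0 0;1 0 0 0.002 0 0 0"
}}

```text
clock: 13.95
position: [0.4646, -0.3592, 0.2275]
ee_rot: [-3.132, 0.248, 0.001]
force: [0.7, 0.4, -4.9]
width: 0.214
gripper_force: 59.8
```

Call:
{"name": "send_rows", "arguments": {
  "motion": "1 0 0 0.003 0 0 0;1 0 0 0.003 0 0 0;1 0 0 0.003 0 0 0;1 0 0 0.003 0 0 0;1 0 0 0 0 0 0"
}}

```text
clock: 14.58
position: [0.4648, -0.3594, 0.24]
ee_rot: [3.131, -0.248, 0.001]
force: [-0.0, -0.0, -4.7]
width: 0.212
gripper_force: 59.8
```

```bash
cat > pl.py <<'E'
import st
from h import *
m=arm.camera_model('top')
c=arm.observe()['position']
for n in('wrist','top'):
    m=arm.camera_model(n);p,d=arm.get_image(n);w=world(d,m)
    cv2.imwrite(f'pics/f_{n}.png',p)
    zt=c[2]-.1616-.002
    k=(abs(w[...,0]-.463)<.085)&(abs(w[...,1]+.358)<.1)&(abs(w[...,2]-zt)<.0055)
    P=w[k]
    A=np.c_[P[:,:2]-[.463,-.358],np.ones(len(P))];x=np.linalg.lstsq(A,P[:,2],rcond=None)[0]
    print(n,len(P),'tilt',x[:2].round(3),'z',x[2].round(4),'exp',zt.round(4),rect(P))
E
python3 pl.py
```

```text
t 14.57 pos [ 0.4648 -0.3594  0.24  ] yaw_y -99.06 zaxis [ 5.e-04 -3.e-04 -1.e+00] F [-0.01 -0.04 -4.67] w 19.5 g 59.7686630487442 j [ 0.48  0.42  0.11  1.74 -0.06  0.98 -1.11]
wrist 20881 tilt [ 0.003 -0.011] z 0.0771 exp 0.0764 (array([ 492.7, -366.2]), array([168.8, 136.4]), 81.3)
top 1147 tilt [ 0.002 -0.008] z 0.076 exp 0.0764 (array([ 471.6, -361.7]), array([148.2, 194.2]), 1.0)
```

The plate hangs level: tilt is about 0.01 rad, and the wrist force shows its weight. Lifting on.

Call:
{"name": "send_rows", "arguments": {
  "motion": "1 0 0 0.004 0 0 0;1 0 0 0.006 0 0 0;1 0 0 0.008 0 0 0;1 0 0 0.008 0 0 0;1 0 0 0.008 0 0 0"
}}

```text
clock: 15.3
position: [0.4648, -0.3593, 0.2744]
ee_rot: [3.132, -0.248, 0.001]
force: [-0.5, -0.2, -4.6]
width: 0.215
gripper_force: 59.8
```

Call:
{"name": "send_rows", "arguments": {
  "motion": "1 0 0 0.008 0 0 0;1 0 0 0.008 0 0 0;1 0 0 0.006 0 0 0;1 0 0 0.004 0 0 0;1 0 0 0.002 0 0 0"
}}

```text
clock: 15.92
position: [0.4647, -0.3593, 0.3018]
ee_rot: [3.132, -0.248, 0.0]
force: [-0.1, 0.1, -3.3]
width: 0.212
gripper_force: 59.8
```

Call:
{"name": "send_rows", "arguments": {
  "motion": "1 0 0 0 0 0 0;1 0 0 0 0 0 0;1 0 0 0 0 0 0;1 0 0 0 0 0 0;1 0 0 0 0 0 0"
}}

```text
clock: 16.55
position: [0.4647, -0.3593, 0.3016]
ee_rot: [-3.132, 0.248, 0.0]
force: [-0.6, 0.6, -4.0]
width: 0.217
gripper_force: 59.8
```

```bash
python3 pl.py
```

```text
t 16.55 pos [ 0.4647 -0.3593  0.3016] yaw_y -99.06 zaxis [-1.e-04  0.e+00 -1.e+00] F [-0.64  0.62 -3.97] w 19.9 g 59.768571853637695 j [ 0.48  0.36  0.12  1.66 -0.05  1.12 -1.11]
wrist 20501 tilt [ 0.002 -0.01 ] z 0.1388 exp 0.138 (array([ 471.3, -358.9]), array([160.5,  93.3]), 80.9)
top 1282 tilt [ 0.002 -0.011] z 0.138 exp 0.138 (array([ 463.6, -358.4]), array([160.8, 110.6]), 80.9)
```

View pics/f_wrist.png

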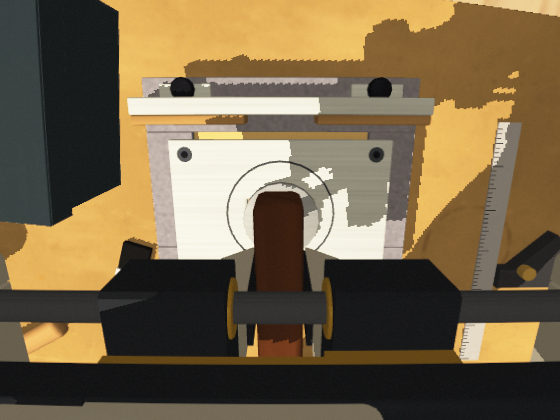

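The wrist view shows the plate, with corner screws at (184,154) and (376,154), hanging level above the opening. Its underside is about 69 mm above the table top and it is centred. Handing in.

```bash
python3 -c "
from cell import arm
print(arm.sign_off())"
```

```text
the job is handed in; nothing more can be done
None
```

The job is handed in with the plate hanging level on the turned key, centred over the opening with its underside about 69 mm above the table top; the hand-in gave no verdict, and I never went near the jar or tape measure but did not re-measure them.

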